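Put the last coffee capsule away and click the box shut

ROBOT

A 6-joint arm with a two-finger parallel gripper is mounted at the origin on a cart in front of the work surface, level with it; the furniture and walls round the work are solid. World frame = base frame: x ahead of the robot, y to its left, z up, the work surface at z = 0. Lengths are in m, angles in rad, forces in N, time in s.
With the tool pointing down it reaches from about 0.25 to 0.775 m from the base axis. Payload 4 kg.
Tool frame: the origin (TCP) lies at the centre of the arm's flange, where the gripper is bolted on; the fingertips stand 199 mm ahead of it and the grasp point (between the pads) lies 180 mm ahead of it (robot.tcp_to_tips is the distance from the TCP to the fingertips, in m); z points along the fingers, y is the line along which they close (so a half turn about z gives the same grasp; the last joint's range is limited). The gripper opens to 94 mm and grips with 3 to 60 N. Pads are 16 mm wide; open, the fingers measure 119 mm over their backs; the gripper's body (75 mm by 177 mm) begins 78 mm behind the grasp point.
Start: joints at [1.016, 0.087, 1.371, -0, 1.684, -0.103], TCP at [0.24, 0.495, 0.405] pointing down, gripper open.
Joint ranges: [-3.1, 3.1], [-0.76, 2.03], [0.27, 2.55], [-1.08, 4.22], [0.17, 2.65], [-2.57, 2.57]. Speed limits (rad/s): [2.79, 2.79, 3.14, 3.14, 3.14, 3.14].

INTERFACE

Orientations are given as [roll, pitch, yaw] about the fixed x, y, z axes, in that order (R = Rz(yaw) Ry(pitch) Rx(roll)).
In Python, from bench import telemetry, snapshot, ticket, robot gives the robot as it stands.
- The arm moves only by the tool apply_moves, never from a script. Its argument "moves" is a list that holds one entry, the list of rows, each a list of 5 numbers: the shift along the tool's x, y, z in units of 50 mm (1.0 is 50 mm), then the turn about the tool's z in units of 10 degrees (1.0 is 10 degrees), then the closure, from 0 (fully open) to 1 (shut). A call has 1 to 10 rows; each row is the pose to reach, as a shift and turn from the pose commanded when the call began, along the tool's axes at that moment; what a row does not reach only later rows make up. A row lasts 1/8 s, in which the tool goes at most 62.5 mm and 10.7 degrees, less where a joint would pass 70% of its speed; a pose out of reach is approached as far as the arm can. A call with a gripper value outside its range is refused whole. The fingers move at their own pace and stop on an object; the grip force is fixed at half the most. Time passes only in rows, so rows that repeat a pose let the fingers close. It gives the time, the measured TCP pose, the force, the opening and the grip force at its end, in the units of the state.
- telemetry.get_obs(): the state, without advancing time (a new reading comes with each control period).
- snapshot(name): name is "scene" or "top" or "wrist"; returns a dict with "image" (400x640x3 uint8, red, green, blue), "fovy" (degrees; the focal length in pixels is half the picture's height over the tangent of half this angle, whatever the lens; pixels are square), "cx", "cy" (the principal point, pixels), "D" ([k1, k2, p1, p2, k3] as OpenCV has them; the pictures are not rectified), "R" (3x3) and "t" (3): a world point X has camera coordinates R X + t. Camera axes: x right, y down, z forward; pixel columns grow to the right and rows downward; lengths in m; the calibration is good to about 2 mm. A picture is of the moment at which its call begins. There is no depth.
- ticket.close_job(): hands the job in; it is judged then, once.
The state is a dict: "time": time; "joint_positions": joint angles; "qvel": joint speeds; "joint_torque": joint torques, N m; "tool_pos": TCP position; "ee_rot": TCP orientation; "wrist_force": force on the tool from outside, world axes, zero at the start; "wrist_torque": the same for the moment, N m; "width": finger opening in m; "finger_force": force on a finger pad.
Only numpy, scipy, OpenCV 4.12 (cv2) and the standard library are available. Lean on these libraries where they do the work, as an engineer would, in place of code of your own. Each camera call takes 0.05 s, during which the arm holds its last target. There are 200 camera calls.

TASK

Put the red coffee capsule into the open box beside the gold one, then swing the blue sprung lid over and press its free edge down until the catch clicks, so that the lid stays shut by itself. Press firmly but do not force it (keep well under 45 N), and leave the cup and the dropper bottle where they stand.

Things in the scene. Friction and masses are not known exactly. Their poses are not given: they have to be found in the camera images.
- box: white box fixed to the worktop, outside 180 (its x) x 120 (its y) x 55 mm high, walls and floor 4 mm, open on top. Origin: centre of its underside; z up. The lid's hinge runs along the box's x at y = +60 mm, z = 55 mm; the catch is on the opposite side (y = -60 mm).
- box_free (a point): middle of the free room for the red capsule, on the box's inner floor (4 mm above the worktop), 32 mm along +x from the box's middle; the gold capsule is at the other end.
- catch_side (a point): middle of the catch mount outside the box, 46 mm above the worktop: two white cheeks with a grey block between, 62 mm wide along the box's x, reaching from 60 to 97 mm from the box's middle and up to 74 mm high. The block's height on the box is adjustable and differs by up to 16 mm from time to time.
- lid (a joint): angle (rad) of the blue lid: about 0 shut, 1.6 upright, 1.7 to 2.05 at the start (leaning back, away from the box). At 0 its outer (upper) face is level, 68 mm above the worktop. A light spring (1 to 2 N at the free edge) swings it open again unless latched. Latched it reads between about -0.01 and 0.13, depending on the catch's height; on the way down it meets the roller 0.08 to 0.09 above that.
- lid_edge (a point): point on the outer face of the lid (189 mm along the hinge, 127 mm from hinge to free edge), on its middle line, 115 mm from the hinge: a good place to press. z axis: outward normal; y axis: to the hinge. Below it a hook must snap past a sprung roller, which resists with roughly 7 to 13 N, then gives way suddenly; about 2 mm farther the lid meets a hard stop.
- lid_hinge (a point): middle of the hinge line; turns with the lid (same axes as lid_edge). The outer face lies 13 mm from the hinge line along its z axis.
- capsule_mid (a point): red coffee capsule, dome-shaped, 57 mm across its rim at the bottom, 34 mm high, loose, standing rim down on the worktop. Point: its centre, 17 mm above its underside. Light (about 15 g); can be grasped from above across the dome.
- capsule_gold: gold coffee capsule, the same size, loose in the box. Origin: centre of its underside.
- cup: terracotta espresso cup, 61 x 82 x 58 mm, loose on the worktop. Origin: between bowl and handle, at its underside.
- dropper: brown dropper bottle with black top, 33 mm across, 102 mm high, loose on the worktop. Origin: centre of its underside.
Mind the look-alikes: they are no part of the job. Leave any green look-alike of the part that bears capsule_mid alone.

How it is judged:
By the outcome, as a careful person would: the job done as asked, in the order asked, and still so for the second after the job is handed in, with the robot touching nothing.
It also fails if it takes over 54 s, if anything falls off the work surface, if the arm or the gripper's body presses on something with over 40 N, if the wrist force passes 120 N, or if a joint passes its speed limit or range.

## Working session

There is one attempt and no reset: what is moved stays moved. The work goes in short steps, Python scripts to look and compute and a tool call to move; the robot and the scene stay as the last step left them, time stands still between calls to the robot, and variables do not carry over. Pictures are saved under pics/ and viewed, at most 10 in all, crops included, and the job is handed in when it is done.

Besides the shell and the picture viewer there is one more tool, called after "Request:" as name(argument=value, ...), one argument or row to a line, values as JSON. apply_moves: Moves the arm, as the interface text tells. Its arguments: {"type":"object","properties":{"moves":{"type":"array","items":{"type":"array","items":{"type":"array","items":{"type":"number"}}}}},"required":["moves"]}

```bash
mkdir -p pics; cat > h.py <<'E'
import numpy as np, cv2
from bench import telemetry, snapshot, ticket, robot
def K(s):
    f=200/np.tan(np.radians(s["fovy"])/2); return np.array([[f,0,s["cx"]],[0,f,s["cy"]],[0,0,1.]])
def ray(s,u,v):
    p=cv2.undistortPoints(np.array([[[u,v]]],float),K(s),np.array(s["D"],float))[0,0]
    R=np.array(s["R"]);t=np.array(s["t"]);d=R.T@np.array([p[0],p[1],1]);return -R.T@t,d/np.linalg.norm(d)
def plane(s,u,v,z):
    o,d=ray(s,u,v);return o+d*(z-o[2])/d[2]
def proj(s,X):
    R=np.array(s["R"]);t=np.array(s["t"])
    return cv2.projectPoints(np.array(X,float).reshape(-1,1,3),cv2.Rodrigues(R)[0],t,K(s),np.array(s["D"],float))[0].reshape(-1,2)
def tri(s1,p1,s2,p2):
    a,d=ray(s1,*p1);b,e=ray(s2,*p2)
    k=np.linalg.lstsq(np.c_[d,-e],b-a,rcond=None)[0]
    return (a+k[0]*d+b+k[1]*e)/2, np.linalg.norm(a+k[0]*d-b-k[1]*e)
def save(s,n): cv2.imwrite("pics/"+n+".png",s["image"][:,:,::-1])
E
python3 - <<'E'
from h import *
import pickle
S={n:snapshot(n) for n in("scene","top","wrist")}
pickle.dump(S,open("S.pkl","wb"))
for n in S: save(S[n],n); print(n,S[n]["fovy"],np.round(-np.array(S[n]["R"]).T@S[n]["t"],3))
o=telemetry.get_obs();print(o)
E
```

```text
scene 49.87244634155865 [-0.047 -0.231  0.847]
top 49.35909159923391 [0.306 0.031 1.087]
wrist 62.77753200456229 [0.175 0.526 0.384]
{'time': 0.15, 'joint_positions': array([ 1.01587206e+00,  8.78107249e-02,  1.37187997e+00, -8.40207568e-07,
        1.68356087e+00, -1.03084360e-01]), 'qvel': array([ 1.21566463e-03, -1.72761466e-03, -7.56740313e-03,  9.64727966e-04,
        7.55292605e-04, -8.82895452e-05]), 'joint_torque': array([ 3.24117282e-04, -3.40647840e+01, -3.02790356e+01,  7.15873134e-02,
        3.05894727e-02, -1.27536305e-04]), 'tool_pos': array([0.24010088, 0.49474611, 0.40377258]), 'ee_rot': array([-3.13994246e+00, -1.69874221e-04,  2.68975251e+00]), 'wrist_force': array([ 0.1983101 , -0.33410355,  0.2279199 ]), 'wrist_torque': array([-0.01694471, -0.05012181,  0.00854887]), 'finger_force': 0.0, 'width': 0.09403986917113279}
```

View pics/scene.png

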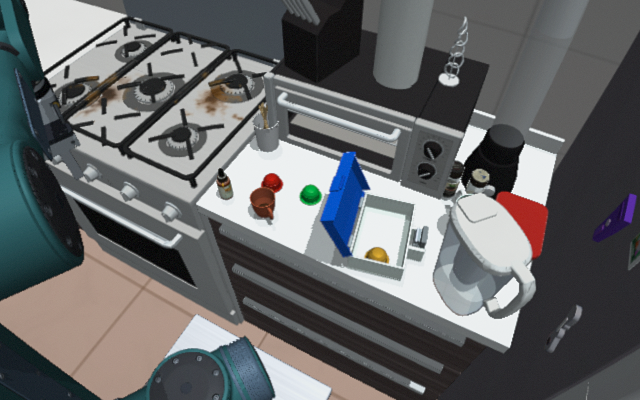

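View pics/top.png

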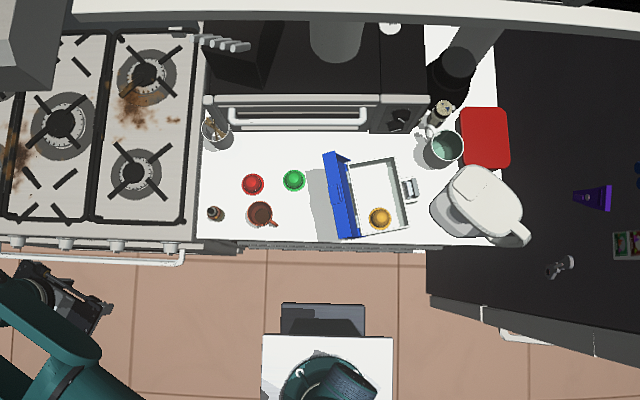

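Scene: the red candidates are the dome at scene (272,182) / top (252,184), the green look-alike at scene (310,194) / top (293,180), the terracotta cup at top (260,214), and the red board at top (485,137). I choose the small red dome. The gold capsule is at top (380,217). The free end of the box is the far end, the lid leans to the left and the catch is at (409,189).

```bash
python3 - <<'E'
from h import *
import pickle
S=pickle.load(open("S.pkl","rb"))
def crop(n,x0,y0,w,h,k): return cv2.resize(S[n]["image"][y0:y0+h,x0:x0+w,::-1],None,fx=k,fy=k,interpolation=cv2.INTER_CUBIC)
a=crop("top",195,135,240,110,3.3); b=crop("scene",205,140,240,140,2)
b=cv2.copyMakeBorder(b,0,0,0,a.shape[1]-b.shape[1],0)
cv2.imwrite("pics/crop.png",np.vstack([a,b])[:600])
def blob(n,lo,hi,roi):
    im=cv2.cvtColor(S[n]["image"],cv2.COLOR_RGB2HSV);m=cv2.inRange(im,lo,hi)
    if lo[0]==0 and hi[0]<=6:m|=cv2.inRange(im,(174,)+lo[1:],(180,)+hi[1:])
    k=np.zeros_like(m);x,y,w,h=roi;k[y:y+h,x:x+w]=m[y:y+h,x:x+w]
    nn,l,st,c=cv2.connectedComponentsWithStats(k);i=1+np.argmax(st[1:,4]);return c[i],st[i]
for nm,lo,hi,rt,rs in [("red",(0,150,60),(4,255,255),(235,165,40,35),(258,168,30,25)),("green",(50,100,50),(80,255,255),(270,160,40,40),(290,175,40,40)),("gold",(15,120,60),(30,255,255),(360,200,40,35),(355,240,45,35)),("cup",(4,100,40),(14,255,255),(240,198,45,35),(245,180,40,45))]:
    c,s=blob("top",lo,hi,rt);d,t=blob("scene",lo,hi,rs)
    print(nm,np.round(c,1),s,t,"z.012",np.round(plane(S["top"],*c,.012),3),np.round(plane(S["scene"],*d,.014),3),"tri",tri(S["top"],c,S["scene"],d))
E
```

```text
red [252.2 183.4] [242 174  22  21 259] [262 174  21  19 245] z.012 [0.519 0.198 0.012] [0.52  0.195 0.014] tri (array([0.51980944, 0.19681462, 0.01317397]), np.float64(0.0028799238905752944))
green [293.8 179.8] [283 170  22  21 348] [300 185  22  20 331] z.012 [0.531 0.093 0.012] [0.528 0.09  0.014] tri (array([0.53212185, 0.09323936, 0.00788938]), np.float64(0.0010050756886154514))
gold [380.1 218.1] [369 208  22  22 334] [365 248  24  15 234] z.012 [ 0.439 -0.125  0.012] [ 0.448 -0.123  0.014] tri (array([ 0.4376393 , -0.12349136,  0.03023315]), np.float64(0.0033330372960274734))
cup [258.7 214.4] [247 201  31  25 221] [250 184  25  35 607] z.012 [0.441 0.178 0.012] [0.458 0.184 0.014] tri (array([0.43837058, 0.17133578, 0.0435292 ]), np.float64(0.0057312464601379865))
```

View pics/crop.png

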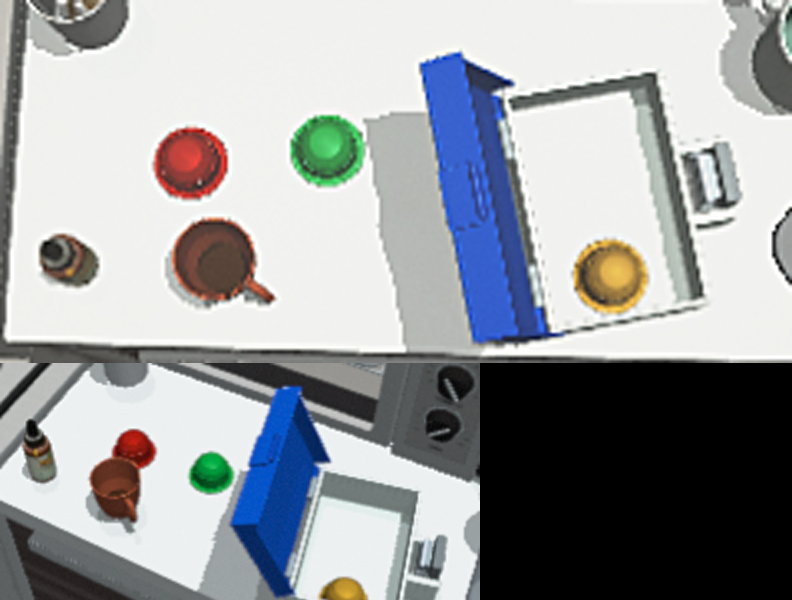

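The close crop confirms the red dome at crop (190,162). The handle of the cup points away from it at (260,290), and the near side of the box holds the gold one. Box rim corners in the crop are (657,74) and (706,301), and the catch is at (712,180).

```bash
cat >> h.py <<'E'
from scipy.spatial.transform import Rotation as Ro
def delta(target,yaw=None):
    o=telemetry.get_obs();R=Ro.from_euler('xyz',o["ee_rot"]).as_matrix()
    return np.round(R.T@(np.array(target)-o["tool_pos"])/.05,2), R
E
python3 - <<'E'
from h import *
import pickle
S=pickle.load(open("S.pkl","rb"));T=S["top"];C=S["scene"]
c=lambda x,y:(195+x/3.3-.35,135+y/3.3-.35)
print("red",plane(T,252.5,184,.004),plane(C,272,183,.012))
A=plane(T,*c(657,74),.055);B=plane(T,*c(706,301),.055);L=plane(T,*c(548,335),.055)
print(A,B,L,np.linalg.norm(A-B),np.linalg.norm(L-B))
d=(A-B)/np.linalg.norm(A-B);yaw=np.arctan2(d[1],d[0]);n=np.array([-d[1],d[0],0])
ctr=(A+B)/2+n*.06;print("yaw",np.degrees(yaw),"box",ctr,"free",ctr+d*.032)
# check in images
R=np.c_[d,n,[0,0,1]]
W=lambda p:(R@np.array(p).T).T+[ctr[0],ctr[1],0]
im=T["image"][:,:,::-1].copy();im2=C["image"][:,:,::-1].copy()
P=[(sx*.09,sy*.06,.055) for sx,sy in((1,1),(1,-1),(-1,-1),(-1,1))]+[(sx*.031,y,z) for sx in(-1,1) for y in(-.06,-.097) for z in(.074,)]
H=[]
for th in (1.7,1.8,1.9,2.0):
  for sx in(-1,1):
    # free edge outer face: 127 from hinge, 13 normal
    H.append((sx*.0945,.06-.127*np.cos(th)+.013*np.sin(th),.055+.127*np.sin(th)+.013*np.cos(th)))
for s,i in((T,im),(C,im2)):
  for q in proj(s,W(P+H)): pass
def draw(s,i,x0,y0,w,h,k):
  o=cv2.resize(i[y0:y0+h,x0:x0+w],None,fx=k,fy=k,interpolation=cv2.INTER_CUBIC)
  for j,q in enumerate(proj(s,W(P+H))):
    cv2.circle(o,tuple(int(v) for v in((q-[x0,y0]+.5)*k)),2,(0,0,255) if j<8 else (0,255-40*((j-8)//2),40*((j-8)//2)+60),-1)
  return o
a=draw(T,im,310,140,120,105,3.3);b=draw(C,im2,315,145,120,135,3.3)
h=max(a.shape[0],b.shape[0]);a=cv2.copyMakeBorder(a,0,h-a.shape[0],0,0,0)
cv2.imwrite("pics/chk.png",np.hstack([a,b]))
for g in [(.24,.495,.4),(.52,.198,.30),(.52,.198,.2)]: print(delta(g)[0])
print(delta((0,0,0))[1].round(3))
E
```

```text
red [0.5191932  0.19860772 0.004     ] [0.51843804 0.19534958 0.012     ]
[ 0.58511051 -0.15202334  0.055     ] [ 0.41674874 -0.18698178  0.055     ] [ 0.38948697 -0.0725353   0.055     ] 0.17195283103425216 0.11764862445899411
yaw 11.730145508944736 box [ 0.48873147 -0.1107556   0.055     ] free [ 0.52006319 -0.10424992  0.055     ]
[0.   0.   0.08]
[-7.63 -2.89  2.08]
[-7.63 -2.89  4.08]
[[-0.9    0.437 -0.001]
 [ 0.437  0.9   -0.001]
 [ 0.    -0.002 -1.   ]]
```

View pics/chk.png

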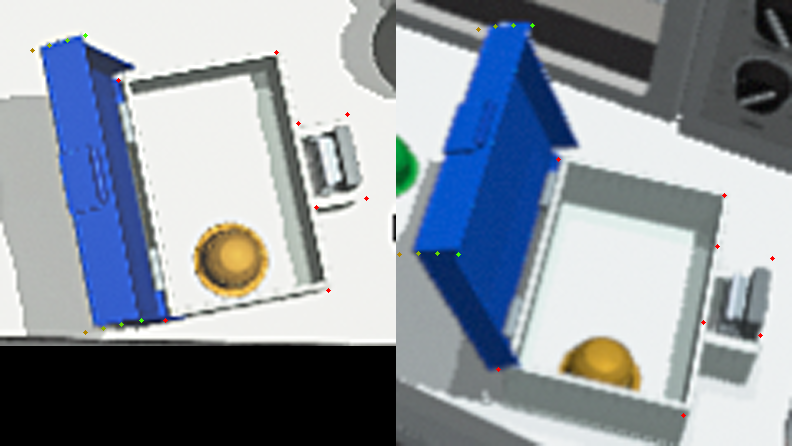

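The overlay fits the rim (far right corner (276,55), near right (328,290)) and the lid is at about 1.8 rad. I'll go above the red capsule first.

Request:
apply_moves(
  moves=[
    [[-0.8,-0.3,0.1,0,0],[-1.7,-0.6,0.2,0,0],[-2.7,-1.0,0.3,0,0],[-3.7,-1.4,0.5,0,0],[-4.7,-1.8,0.6,0,0],[-5.7,-2.2,0.8,0,0],[-6.7,-2.6,1.0,0,0],[-7.6,-2.9,1.2,0,0],[-7.63,-2.9,1.2,0,0],[-7.63,-2.9,1.2,0,0]],
  ],
)

```text
time: 1.4
tool_pos: [0.5198, 0.198, 0.3444]
ee_rot: [-3.142, -0.001, 2.69]
wrist_force: [1.2, -0.3, 0.5]
width: 0.0943
finger_force: 0.0
```

```bash
python3 - <<'E'
from h import *
s=snapshot("wrist");save(s,"w1")
o=telemetry.get_obs();R=Ro.from_euler('xyz',o["ee_rot"]).as_matrix()
hsv=cv2.cvtColor(s["image"],cv2.COLOR_RGB2HSV);m=cv2.inRange(hsv,(0,140,40),(4,255,255))|cv2.inRange(hsv,(174,140,40),(180,255,255))
n,l,st,c=cv2.connectedComponentsWithStats(m)
for i in range(1,n):
  if st[i,4]>60:
    x,y,w,h,a=st[i];print(st[i],np.round(plane(s,x+w/2,y+h/2,.006),4),np.round(plane(s,*c[i],.012),4))
print(o["tool_pos"],o["ee_rot"],delta((.5193,.1975,.205))[0])
E
```

```text
[ 292  158   53   52 1771] [0.5208 0.2006 0.006 ] [0.5229 0.2025 0.012 ]
[0.51953269 0.19849788 0.34485828] [ 3.14114984e+00 -5.19671300e-04  2.69064593e+00] [-0.01 -0.02  2.8 ]
```

View pics/w1.png

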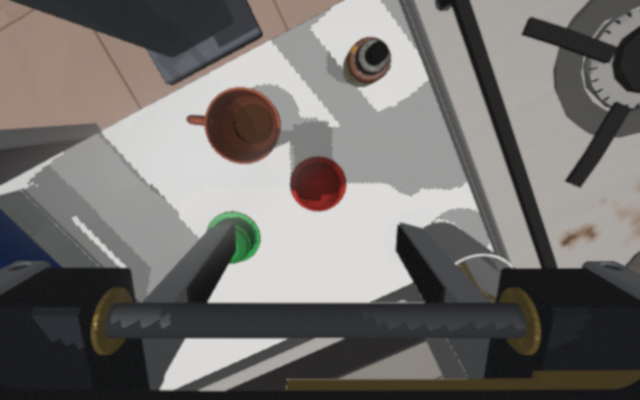

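Wrist view: the red capsule is at (318,184), on the finger midline. The fingers clear the cup (240,125) and the green one (235,237). Descend and grip.

Request:
apply_moves(
  moves=[
    [[0,0.02,0.6,0,0],[0,0.02,1.2,0,0],[0,0.02,1.8,0,0],[0,0.02,2.3,0,0],[0,0.02,2.6,0,0],[0,0.02,2.8,0,0],[0,0.02,2.8,0,0],[0,0.02,2.8,0,0.3],[0,0.02,2.8,0,0.6],[0,0.02,2.8,0,1]],
  ],
)

```text
time: 2.7
tool_pos: [0.5207, 0.1987, 0.2053]
ee_rot: [3.141, 0.001, 2.69]
wrist_force: [0.1, 0.1, 0.2]
width: 0.0672
finger_force: 0.0
```

Request:
apply_moves(
  moves=[
    [[0,0,0,0,1],[0,0,0,0,1],[0,0,0,0,1],[0,0,0,0,1],[0,0,-0.1,0,1]],
  ],
)

```text
time: 3.32
tool_pos: [0.5203, 0.1987, 0.2093]
ee_rot: [-3.141, -0.001, 2.69]
wrist_force: [0.1, 1.5, 0.1]
width: 0.0507
finger_force: 27.2
```

Request:
apply_moves(
  moves=[
    [[0,0,-0.3,0,1],[0,0,-0.8,0,1],[0,0,-1.4,0,1],[0,0,-2.0,0,1],[0,0,-2.7,0,1],[0,0,-3.4,0,1],[0,0,-4.0,0,1],[0,0,-4.4,0,1],[0,0,-4.5,0,1],[0,0,-4.5,0,1]],
  ],
)

```text
time: 4.58
tool_pos: [0.5203, 0.1987, 0.435]
ee_rot: [3.141, 0.0, 2.69]
wrist_force: [0.4, -0.1, -0.9]
width: 0.0511
finger_force: 27.2
```

```bash
python3 - <<'E'
from h import *
o=telemetry.get_obs();print(o["tool_pos"],o["ee_rot"],o["width"],o["finger_force"])
s=snapshot("wrist");hsv=cv2.cvtColor(s["image"],cv2.COLOR_RGB2HSV);m=cv2.inRange(hsv,(0,140,40),(4,255,255))|cv2.inRange(hsv,(174,140,40),(180,255,255))
n,l,st,c=cv2.connectedComponentsWithStats(m)
print([st[i] for i in range(1,n) if st[i,4]>60])
print(delta((.521,-.104,.43))[0])
E
```

```text
[0.52033038 0.19865378 0.43502587] [3.14110020e+00 4.97304912e-04 2.68982337e+00] 0.051071656630638555 27.150572913742508
[array([ 271,  191,   90,   91, 6378], dtype=int32)]
[-2.66 -5.44  0.08]
```

Request:
apply_moves(
  moves=[
    [[-0.4,-0.8,0,0.6,1],[-0.8,-1.6,0,1.2,1],[-1.2,-2.4,0,1.9,1],[-1.5,-3.1,0,2.6,1],[-1.9,-3.8,0,3.3,1],[-2.2,-4.5,0,4.0,1],[-2.5,-5.1,0,4.6,1],[-2.65,-5.4,0,5.1,1],[-2.65,-5.45,0,5.24,1],[-2.65,-5.45,0,5.24,1]],
  ],
)

```text
time: 5.88
tool_pos: [0.5206, -0.1039, 0.4339]
ee_rot: [-3.14, -0.001, 1.776]
wrist_force: [0.0, -0.1, 0.3]
width: 0.0513
finger_force: 27.2
```

```bash
python3 - <<'E'
from h import *
s=snapshot("top");c=snapshot("scene");w=snapshot("wrist")
o=telemetry.get_obs();print(o["tool_pos"],o["ee_rot"],o["width"],o["joint_positions"])
d,R=delta((.521,-.104,.21));print(d,R.round(3))
a=cv2.resize(w["image"][:,:,::-1],None,fx=.62,fy=.62)
b=cv2.resize(c["image"][110:290,300:450,::-1],None,fx=2.5,fy=2.5)
h=b.shape[0];a=cv2.copyMakeBorder(a,0,h-a.shape[0],0,0,0)
cv2.imwrite("pics/m.png",np.hstack([a,b]))
E
```

```text
[ 0.52072149 -0.10348564  0.4345641 ] [-3.14153529e+00 -3.87218019e-04  1.77706046e+00] 0.05109557883824741 [-3.03081365e-01  4.07558443e-02  1.36109422e+00  3.14587446e-04
  1.73998147e+00 -5.09292581e-01]
[-0.01  0.    4.49] [[-0.205  0.979 -0.   ]
 [ 0.979  0.205  0.   ]
 [ 0.    -0.    -1.   ]]
```

View pics/m.png

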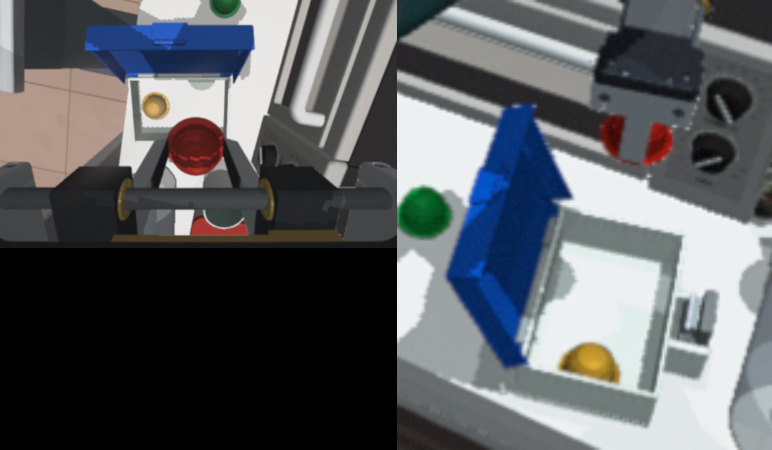

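The capsule is still held, and in the scene crop the lid leans clear. The oven handle may be near the gripper body, so I'll measure it before descending.

```bash
python3 - <<'E'
from h import *
import pickle
S=pickle.load(open("S.pkl","rb"));T=S["top"];C=S["scene"]
for p,q in (((365,122),(396,137)),((230,121),(280,102)),((411,128),(410,186))): print(tri(T,p,C,q))
a=cv2.resize(T["image"][85:145,200:420,::-1],None,fx=3,fy=3,interpolation=cv2.INTER_CUBIC)
b=cv2.resize(C["image"][80:200,260:480,::-1],None,fx=3,fy=3,interpolation=cv2.INTER_CUBIC)
cv2.imwrite("pics/hd.png",np.vstack([a,b]))
E
```

```text
(array([ 0.62240216, -0.06752577,  0.20179546]), np.float64(0.00532198805007452))
(array([0.6249972 , 0.22552086, 0.18284591]), np.float64(0.005598280391104137))
(array([ 0.62150645, -0.15561289,  0.10460204]), np.float64(0.06921938779188344))
```

View pics/hd.png

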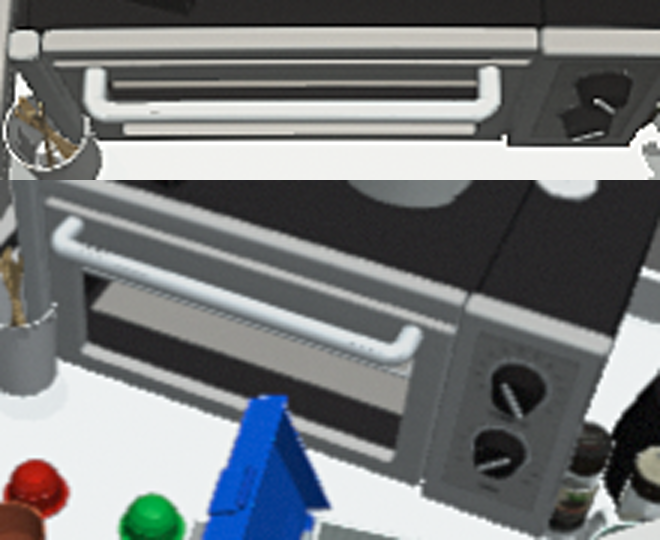

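The handle is at x≈0.623, z≈0.19, ending at y≈-0.07. I'll place the capsule 6 mm nearer the middle to keep clear of it.

Request:
apply_moves(
  moves=[
    [[0,-0.12,0.4,0,1],[0,-0.12,1.0,0,1],[0,-0.12,1.6,0,1],[0,-0.12,2.2,0,1],[0,-0.12,2.8,0,1],[0,-0.12,3.3,0,1],[0,-0.12,3.8,0,1],[0,-0.12,4.2,0,1],[0,-0.12,4.4,0,1],[0,-0.12,4.4,0,1]],
  ],
)

```text
time: 7.28
tool_pos: [0.5147, -0.105, 0.2142]
ee_rot: [-3.141, -0.001, 1.776]
wrist_force: [0.3, -0.8, 0.4]
width: 0.0514
finger_force: 27.2
```

Request:
apply_moves(
  moves=[
    [[0,0,0.05,0,1],[0,0,0.08,0,1],[0,0,0.08,0,1],[0,0,0.08,0,0.4],[0,0,0.08,0,0.32],[0,0,0.08,0,0.32],[0,0,0.08,0,0.32],[0,0,0.08,0,0.32]],
  ],
)

```text
time: 8.28
tool_pos: [0.5149, -0.1055, 0.2107]
ee_rot: [3.142, -0.0, 1.775]
wrist_force: [0.8, -0.2, 0.3]
width: 0.0641
finger_force: 0.0
```

Request:
apply_moves(
  moves=[
    [[0,0,-0.2,0,0.32],[0,0,-0.6,0,0.32],[0,0,-1.1,0,0.32],[0,0,-1.7,0,0.32],[0,0,-2.4,0,0.5],[0,0,-3.1,0,0.8],[0,0,-3.8,0,1],[0,0,-4.4,0,1],[0,0,-4.4,0,1]],
  ],
)

```text
time: 9.4
tool_pos: [0.5149, -0.1055, 0.4344]
ee_rot: [3.135, 0.003, 1.775]
wrist_force: [-0.4, 0.9, -0.1]
width: 0.017
finger_force: 0.0
```

```bash
python3 - <<'E'
from h import *
s=snapshot("top");c=snapshot("scene");w=snapshot("wrist")
o=telemetry.get_obs();print(o["tool_pos"],o["ee_rot"],o["width"],o["wrist_force"])
a=cv2.resize(s["image"][130:250,310:440,::-1],None,fx=3,fy=3)
b=cv2.resize(c["image"][120:290,310:450,::-1],None,fx=2.8,fy=2.8)
h=b.shape[0];a=cv2.copyMakeBorder(a,0,h-a.shape[0],0,0,0)
cv2.imwrite("pics/n.png",np.hstack([a,b]))
E
```

```text
[ 0.51464062 -0.105439    0.42922062] [-3.13964856e+00 -1.20396899e-03  1.77526667e+00] 0.00513715861032523 [-0.75231881  0.53246199  0.35140298]
```

View pics/n.png

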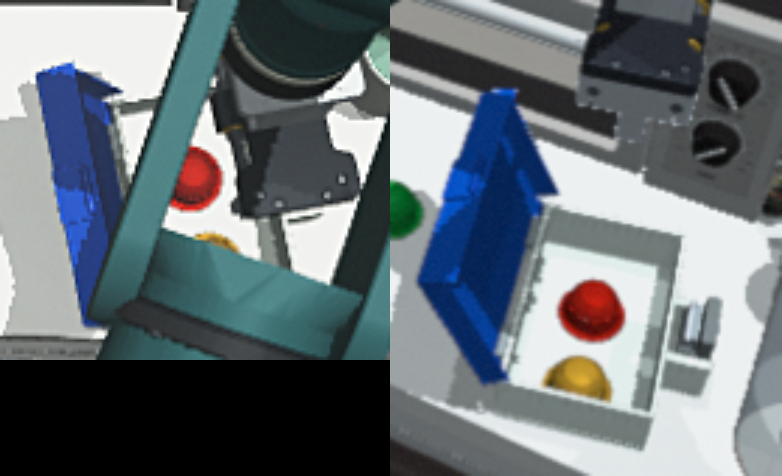

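The red capsule stands rim down beside the gold one (scene crop (590,308)), with the lid still open and the fingers clear. Next, go over the lid and down behind it with closed fingers. Tool x is the box's +y.

Request:
apply_moves(
  moves=[
    [[0.6,-0.1,0,0,1],[1.2,-0.2,0,0,1],[1.8,-0.4,0,0,1],[2.4,-0.5,0,0,1],[2.75,-0.53,0,0,1],[2.8,-0.53,0.3,0,1],[2.8,-0.53,0.8,0,1],[2.8,-0.53,1.3,0,1],[2.8,-0.53,1.7,0,1],[2.8,-0.53,1.7,0,1]],
  ],
)

```text
time: 10.8
tool_pos: [0.46, 0.0255, 0.3423]
ee_rot: [-3.135, -0.001, 1.774]
wrist_force: [-0.2, 0.4, 0.7]
width: 0.0005
finger_force: 0.0
```

```bash
cat >> h.py <<'E'
def loc():
    o=telemetry.get_obs();a=np.radians(11.73);p=o["tool_pos"]-[.4887,-.1108,.199]
    return np.round([p[0]*np.cos(a)+p[1]*np.sin(a),-p[0]*np.sin(a)+p[1]*np.cos(a),p[2]],4),o["wrist_force"].round(1),o["time"]
E
python3 - <<'E'
from h import *
print(loc())
s=snapshot("top");c=snapshot("scene")
a=cv2.resize(s["image"][130:250,300:430,::-1],None,fx=3,fy=3)
b=cv2.resize(c["image"][120:290,310:450,::-1],None,fx=2.8,fy=2.8)
h=b.shape[0];a=cv2.copyMakeBorder(a,0,h-a.shape[0],0,0,0)
cv2.imwrite("pics/o.png",np.hstack([a,b]))
E
```

```text
(array([-0.0003,  0.1393,  0.1433]), array([-0.2,  0.4,  0.7]), 10.8)
```

View pics/o.png

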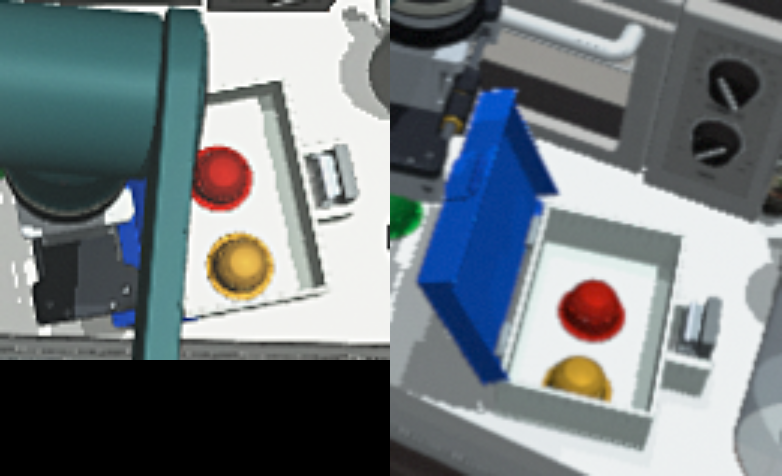

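Fingers are behind the lid, in the middle; both capsules are visible in the box. Swing the lid over.

Request:
apply_moves(
  moves=[
    [[-0.3,0,0,0,1],[-0.6,0,0,0,1],[-0.9,0,0,0,1],[-1.2,0,-0.05,0,1],[-1.5,0,-0.08,0,1],[-1.8,0,-0.1,0,1],[-2.1,0,-0.06,0,1],[-2.3,0,-0.02,0,1],[-2.46,0,0.04,0,1],[-2.46,0,0.04,0,1]],
  ],
)

```text
time: 12.15
tool_pos: [0.4855, -0.0948, 0.3434]
ee_rot: [-3.141, 0.0, 1.775]
wrist_force: [-0.3, 0.4, -0.0]
width: 0.0007
finger_force: 0.3
```

```bash
python3 - <<'E'
from h import *
print(loc())
c=snapshot("scene")
b=cv2.resize(c["image"][110:290,290:450,::-1],None,fx=2.8,fy=2.8)
cv2.imwrite("pics/q.png",b)
E
```

```text
(array([0.0002, 0.0163, 0.1444]), array([-0.3,  0.4, -0. ]), 12.15)
```

View pics/q.png

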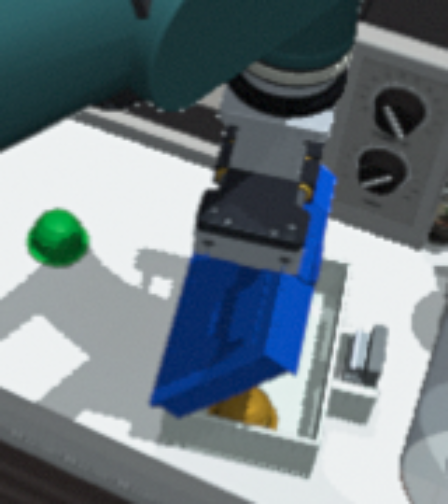

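The lid is past half way (blue outer face under the fingers). Continue toward the roller.

Request:
apply_moves(
  moves=[
    [[-0.15,0,0.1,0,1],[-0.3,0,0.26,0,1],[-0.48,0,0.45,0,1],[-0.7,0,0.58,0,1],[-0.9,0,0.7,0,1],[-1.1,0,0.82,0,1],[-1.25,0,0.9,0,1],[-1.28,0,0.92,0,1],[-1.28,0,0.92,0,1]],
  ],
)

```text
time: 13.32
tool_pos: [0.4984, -0.1571, 0.2977]
ee_rot: [-3.141, 0.0, 1.775]
wrist_force: [-0.0, 0.2, 0.7]
width: 0.0002
finger_force: 0.4
```

```bash
python3 - <<'E'
from h import *
print(loc())
E
```

```text
(array([ 0.0001, -0.0473,  0.0987]), array([-0. ,  0.2,  0.7]), 13.325)
```

Request:
apply_moves(
  moves=[
    [[0,0,0.03,0,1],[0,0,0.06,0,1],[0,0,0.06,0,1],[0,0,0.06,0,1]],
  ],
)

```text
time: 13.82
tool_pos: [0.4986, -0.1569, 0.2949]
ee_rot: [3.141, 0.001, 1.775]
wrist_force: [0.2, -0.7, 1.9]
width: 0.0006
finger_force: 0.6
```

Request:
apply_moves(
  moves=[
    [[0,0,0.03,0,1],[0,0,0.05,0,1],[0,0,0.05,0,1],[0,0,0.05,0,1]],
  ],
)

```text
time: 14.32
tool_pos: [0.4985, -0.1568, 0.292]
ee_rot: [3.142, -0.0, 1.775]
wrist_force: [0.7, -0.3, 1.1]
width: 0.0006
finger_force: 0.6
```

Request:
apply_moves(
  moves=[
    [[0,0,0.02,0,1],[0,0,0.04,0,1],[0,0,0.04,0,1],[0,0,0.04,0,1]],
  ],
)

```text
time: 14.82
tool_pos: [0.4984, -0.1569, 0.29]
ee_rot: [-3.141, -0.0, 1.775]
wrist_force: [0.5, -0.6, 1.9]
width: 0.0005
finger_force: 0.6
```

Request:
apply_moves(
  moves=[
    [[0,0,0.02,0,1],[0,0,0.04,0,1],[0,0,0.04,0,1],[0,0,0.04,0,1]],
  ],
)

```text
time: 15.32
tool_pos: [0.4984, -0.1568, 0.288]
ee_rot: [-3.141, -0.0, 1.775]
wrist_force: [0.8, -0.7, 0.7]
width: 0.0006
finger_force: 0.6
```

Request:
apply_moves(
  moves=[
    [[0,0,0.02,0,1],[0,0,0.04,0,1],[0,0,0.04,0,1],[0,0,0.04,0,1]],
  ],
)

```text
time: 15.82
tool_pos: [0.4984, -0.1569, 0.2861]
ee_rot: [-3.142, -0.0, 1.775]
wrist_force: [0.8, -0.3, 1.2]
width: 0.0003
finger_force: 0.6
```

Request:
apply_moves(
  moves=[
    [[0,0,0.02,0,1],[0,0,0.04,0,1],[0,0,0.04,0,1],[0,0,0.04,0,1]],
  ],
)

```text
time: 16.32
tool_pos: [0.4984, -0.1569, 0.2853]
ee_rot: [3.141, 0.0, 1.775]
wrist_force: [-2.8, -0.3, 5.9]
width: 0.0007
finger_force: 3.1
```

Roller met at about z 0.286. Continuing in small steps.

Request:
apply_moves(
  moves=[
    [[0,0,0.02,0,1],[0,0,0.04,0,1],[0,0,0.04,0,1]],
  ],
)

```text
time: 16.7
tool_pos: [0.4984, -0.1571, 0.2841]
ee_rot: [3.141, 0.001, 1.775]
wrist_force: [-2.9, -0.7, 8.3]
width: 0.0005
finger_force: 3.9
```

Request:
apply_moves(
  moves=[
    [[0,0,0.02,0,1],[0,0,0.03,0,1],[0,0,0.03,0,1]],
  ],
)

```text
time: 17.08
tool_pos: [0.4985, -0.1574, 0.2814]
ee_rot: [3.141, 0.002, 1.775]
wrist_force: [-1.5, -3.3, 4.6]
width: 0.0002
finger_force: 1.9
```

Request:
apply_moves(
  moves=[
    [[0,0,0.02,0,1],[0,0,0.03,0,1],[0,0,0.03,0,1]],
  ],
)

```text
time: 17.45
tool_pos: [0.4981, -0.1564, 0.2779]
ee_rot: [-3.14, -0.003, 1.776]
wrist_force: [0.3, -0.3, -0.2]
width: 0.0005
finger_force: 0.0
```

Request:
apply_moves(
  moves=[
    [[0,0,0.02,0,1],[0,0,0.02,0,1],[0,0,0.02,0,1]],
  ],
)

```text
time: 17.82
tool_pos: [0.4984, -0.1568, 0.2781]
ee_rot: [-3.142, -0.0, 1.775]
wrist_force: [-0.0, 0.3, 0.4]
width: 0.0004
finger_force: 0.0
```

Request:
apply_moves(
  moves=[
    [[0,0,0.02,0,1],[0,0,0.02,0,1],[0,0,0.02,0,1]],
  ],
)

```text
time: 18.2
tool_pos: [0.4984, -0.1569, 0.2772]
ee_rot: [3.141, -0.0, 1.775]
wrist_force: [-0.1, -0.2, -0.2]
width: 0.0002
finger_force: 0.0
```

Request:
apply_moves(
  moves=[
    [[0,0,0.02,0,1],[0,0,0.02,0,1],[0,0,0.02,0,1]],
  ],
)

```text
time: 18.58
tool_pos: [0.4984, -0.1569, 0.2762]
ee_rot: [3.142, -0.0, 1.775]
wrist_force: [-0.4, -0.1, -0.0]
width: 0.0005
finger_force: 0.0
```

Request:
apply_moves(
  moves=[
    [[0,0,0.03,0,1],[0,0,0.03,0,1],[0,0,0.03,0,1]],
  ],
)

```text
time: 18.95
tool_pos: [0.4985, -0.157, 0.2748]
ee_rot: [3.141, 0.0, 1.775]
wrist_force: [0.4, -1.2, 1.9]
width: 0.0003
finger_force: 0.6
```

Request:
apply_moves(
  moves=[
    [[0,0,0.03,0,1],[0,0,0.03,0,1],[0,0,0.03,0,1]],
  ],
)

```text
time: 19.32
tool_pos: [0.4985, -0.1571, 0.2741]
ee_rot: [3.141, 0.001, 1.775]
wrist_force: [-1.8, -0.4, 5.2]
width: 0.0005
finger_force: 2.6
```

Request:
apply_moves(
  moves=[
    [[0,0,0.03,0,1],[0,0,0.03,0,1],[0,0,0.03,0,1]],
  ],
)

```text
time: 19.7
tool_pos: [0.4984, -0.157, 0.2739]
ee_rot: [3.141, 0.001, 1.775]
wrist_force: [-3.9, 0.5, 11.4]
width: 0.0004
finger_force: 5.2
```

Hard stop felt (11 N, no further travel). Lift off and check the lid.

Request:
apply_moves(
  moves=[
    [[0,0,-0.1,0,1],[0,0,-0.4,0,1],[0,0,-1.0,0,1],[0,0,-1.8,0,1],[0,0,-2.6,0,1],[0,0,-3.4,0,1],[0,0,-4.0,0,1],[0,0,-4.0,0,1]],
  ],
)

```text
time: 20.7
tool_pos: [0.4984, -0.1568, 0.4749]
ee_rot: [3.136, 0.003, 1.775]
wrist_force: [-0.2, -0.1, 0.5]
width: 0.0006
finger_force: 0.0
```

Request:
apply_moves(
  moves=[
    [[0.6,0,0,0,1],[1.4,0,0,0,1],[2.4,0,0,0,1],[3.4,0,0,0,1],[4.4,0,0,0,1],[5.2,0,0,0,1],[5.6,0,0,0,1],[5.6,0,0,0,1],[5.6,0,0,0,1],[5.6,0,0,0,1]],
  ],
)

```text
time: 21.95
tool_pos: [0.4419, 0.1164, 0.4712]
ee_rot: [-3.141, 0.0, 1.774]
wrist_force: [-0.1, 0.1, -0.1]
width: 0.0006
finger_force: 0.0
```

```bash
python3 - <<'E'
from h import *
import pickle
print(loc());S=pickle.load(open("S.pkl","rb"))
a=np.radians(11.73);R=np.array([[np.cos(a),-np.sin(a),0],[np.sin(a),np.cos(a),0],[0,0,1]])
for n in("scene","top"):
  s=snapshot(n);hsv=cv2.cvtColor(s["image"],cv2.COLOR_RGB2HSV);m=cv2.inRange(hsv,(105,120,40),(125,255,255));m[:, :300]=0;m[:,450:]=0
  k,l,st,c=cv2.connectedComponentsWithStats(m);i=1+np.argmax(st[1:,4]);cn=cv2.findContours((l==i).astype('u1'),0,2)[0][0]
  print(n,st[i],cv2.approxPolyDP(cn,4,True).reshape(-1,2).tolist())
  for th in(0,.06,.15,.3): print(th,proj(s,[R@[x,.06-r*np.cos(th)+.013*np.sin(th),.055+r*np.sin(th)+.013*np.cos(th)]+[.4887,-.1108,0] for r in(0,.127) for x in(-.0945,.0945)]).round().tolist())
  for nm,lo,hi,roi in(("cup",(4,100,40),(14,255,255),(240,175,45,60)),("red",(0,150,60),(4,255,255),(300,100,150,200))):
    x,y,w,h=roi;f=lambda z:cv2.connectedComponentsWithStats(cv2.inRange(cv2.cvtColor(z["image"],cv2.COLOR_RGB2HSV)[y:y+h,x:x+w],lo,hi))[2][1:].tolist()
    g=lambda L:max(L,key=lambda r:r[4]) if L else None
    print(nm,g(f(S[n])),g(f(s)))
E
```

```text
(array([0.0003, 0.232 , 0.2722]), array([-0.1,  0.1, -0.1]), 21.95)
scene [ 346  188   74   84 4544] [[365, 188], [346, 253], [351, 260], [406, 271], [419, 196]]
0 [[345.0, 255.0], [365.0, 188.0], [406.0, 270.0], [418.0, 200.0]]
0.06 [[345.0, 255.0], [364.0, 188.0], [406.0, 268.0], [419.0, 198.0]]
0.15 [[345.0, 255.0], [364.0, 188.0], [406.0, 265.0], [419.0, 194.0]]
0.3 [[344.0, 255.0], [363.0, 188.0], [404.0, 260.0], [417.0, 189.0]]
cup [10, 9, 25, 35, 607] [10, 13, 25, 31, 572]
red None None
top [ 345  151   70   86 4332] [[398, 151], [345, 163], [360, 236], [414, 226]]
0 [[361.0, 238.0], [345.0, 161.0], [413.0, 228.0], [397.0, 152.0]]
0.06 [[360.0, 238.0], [345.0, 161.0], [414.0, 228.0], [397.0, 151.0]]
0.15 [[360.0, 238.0], [345.0, 161.0], [414.0, 228.0], [397.0, 150.0]]
0.3 [[359.0, 238.0], [344.0, 161.0], [413.0, 228.0], [396.0, 148.0]]
cup [7, 26, 31, 25, 221] [7, 32, 8, 17, 85]
red None None
```

The lid stays shut at about 0.05 rad with the arm away, and the cup is unmoved. Handing in.

```bash
python3 -c "
from bench import ticket
print(ticket.close_job())"
```

```text
the job is handed in; nothing more can be done
None
```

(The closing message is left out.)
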